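Make up a lens kit and a mirror kit

TASK

Make up the two optics kits from the loose parts on the bench. The long three-pocket tray gets the tall post in the pocket next to its finger tab, the lens mount in the middle pocket and the brass lens tube in the last pocket; the short two-pocket tray gets the short post next to its tab and the mirror mount in the other pocket. Leave every part standing upright on the floor of its pocket, facing either way, without ever tipping over the lens mount or the mirror mount, and leave the laser box, the screwdriver and the cleaner bottle where they are.

Things in the scene. Friction and masses are not known exactly. Their poses are not given: they have to be found in the camera images.
- tall_post: tall slim steel pillar post, plain cylinder 25 mm diameter, 90 mm high, loose, standing; origin at the centre of its underside, z up
- short_post: short thick steel pillar post, solid cylinder 32 mm diameter, 45 mm high, loose, standing; origin at the centre of its underside, z up
- lens_mount: black lens mount, loose, standing: foot 36 mm (x) by 46 mm (y) by 10 mm, on it an upright ring 46 mm in diameter and 12 mm thick with a glass lens (lens axis along x), topped by a clamp block 12 mm (x) by 26 mm (y) reaching from 50 to 74 mm above the underside, the place to grip it across x; origin at the centre of its underside, z up
- mirror_mount: aluminium mirror mount, loose, standing: foot 40 mm (x) by 48 mm (y) by 10 mm, on it two upright square plates (48 mm wide along y) that together are 24 mm thick along x and reach 70 mm above the underside; mirror low on the -x face (top edge 39 mm up), two brass knobs low on the +x face (to x = 24 mm, up to 30 mm high); grip it across x near the top; origin at the centre of its underside, z up
- lens_tube: brass lens tube, open at both ends, 40 mm outer diameter, 4 mm wall, 42 mm high, loose, standing; origin at the centre of its underside, z up
- lens_tray: long kit tray with three pockets in a row, 226 mm long, aluminium, black floors. Walls 4 mm thick, 12 mm high; floor 3 mm thick; pockets 80 (x) by 70 mm (y) inside. Screwed down. Origin at centre of underside, x across (88 mm), y along the row; a flat finger tab (26 mm, dark hole) sticks out at the +y end. Pocket centres at y = +74 mm (next to the tab), 0 (middle) and -74 mm (far end), x = 0
- mirror_tray: short kit tray with two pockets in a row, 152 mm long, aluminium, black floors. Walls 4 mm thick, 12 mm high; floor 3 mm thick; pockets 80 (x) by 70 mm (y) inside. Screwed down. Origin at centre of underside, x across (88 mm), y along the row; a flat finger tab (26 mm, dark hole) sticks out at the -y end. Pocket centres at y = -37 mm (next to the tab) and +37 mm (the other), x = 0
- laser_box: bystander: flat grey metal laser housing 130 mm (x) by 90 mm (y) by 45 mm, loose; origin at the centre of its underside, z up
- driver: bystander: screwdriver 200 mm long lying on the bench beyond the trays, up to 30 mm high, loose; x along its length, origin near its middle
- cleaner: bystander: closed cleaner bottle 56 mm diameter, 130 mm high, loose, standing; origin at the centre of its underside, z up
Things that resemble listed ones, but are neither listed nor needed, are in the scene too. Leave any white look-alike of the mirror_tray alone.

How it is judged:
By the outcome, as a careful person would: the job done as asked, in the order asked, and still so for the second after the job is handed in, with the robot touching nothing.
It also fails if it takes over 106 s, if anything falls off the work surface, if the arm or the gripper's body presses on something with over 40 N, if the wrist force passes 120 N, or if a joint passes its speed limit or range.

ROBOT

A 6-joint arm with a two-finger parallel gripper is mounted at the origin on the work surface. World frame = base frame: x ahead of the robot, y to its left, z up, the work surface at z = 0. Lengths are in m, angles in degrees, forces in N, time in s.
With the tool pointing down it reaches from about 0.325 to 0.775 m from the base axis. Payload 5.5 kg.
Tool frame: the origin (TCP) lies at the centre of the arm's flange, where the gripper is bolted on; the fingertips stand 182 mm ahead of it and the grasp point (between the pads) lies 163 mm ahead of it; z points along the fingers, y is the line along which they close (so a half turn about z gives the same grasp; the last joint's range is limited). The gripper opens to 88 mm and grips with 3 to 60 N. Pads are 20 mm wide; open, the fingers measure 115 mm over their backs; the gripper's body (75 mm by 178 mm) begins 61 mm behind the grasp point.
Start: joints at [73.356, 5.22, 70.514, -0, 104.267, -3.249], TCP at [0.139, 0.584, 0.405] pointing down, gripper open.
Joint ranges: [-164.24, 164.24], [-49.07, 125.15], [9.68, 141.18], [-86.29, 266.29], [3.28, 154.24], [-151.56, 151.56]. Speed limits (degrees/s): [147.25, 147.25, 172.46, 180, 180, 180].

INTERFACE

Orientations are given as [roll, pitch, yaw] about the fixed x, y, z axes, in that order (R = Rz(yaw) Ry(pitch) Rx(roll)).
In Python, from station import r gives the robot as it stands. The module is installed in compiled form; this text tells all that it offers. Calls block until the motion is done:
- r.reach(position, orientation): joint-space move of the TCP to a pose.
- r.servo_line(position, rotation=None, speed=0.15): straight line of the TCP; rotation=None keeps the orientation; speed is the mean speed in m/s.
- r.move_joints(angles): joint-space move.
- r.let_go() and r.grab(squeeze=None): open the fingers fully, or close them until they stop; squeeze is the grip in N (None keeps the last).
- r.wait(seconds).
- r.inverse_kinematics(position, orientation): joint angles nearest the present ones, or None.
- r.sense(): the state.
- r.snapshot(name): name is "side" or "top" or "wrist"; returns a dict with "frame" (480x640x3 uint8, red, green, blue), "fx", "fy", "cx", "cy" (pixels), "dist_coeffs" ([k1, k2, p1, p2, k3] as OpenCV has them; the pictures are not rectified), "R" (3x3) and "t" (3): a world point X has camera coordinates R X + t. Camera axes: x right, y down, z forward; pixel columns grow to the right and rows downward; lengths in m; the calibration is good to about 2 mm. A picture is of the moment at which its call begins. There is no depth.
A pose or a line that the arm cannot do raises r.IKError and nothing moves.
- r.hand_in(): hands the job in; it is judged then, once.
The state is a dict: "clock": time; "joints": joint angles; "joint_vel": joint speeds; "joint_torque": joint torques, N m; "tcp_pos": TCP position; "orientation": TCP orientation; "contact_force": force on the tool from outside, world axes, zero at the start; "torque": the same for the moment, N m; "opening": finger opening in m; "gripper_force": force on a finger pad.
Only numpy, scipy, OpenCV 4.12 (cv2) and the standard library are available. Lean on these libraries where they do the work, as an engineer would, in place of code of your own. Each camera call takes 0.05 s, during which the arm holds its last target. There are 200 camera calls.

## Working session

There is one attempt and no reset: what is moved stays moved. The work goes in short steps, each a Python script; the robot and the scene stay as the last script left them, time stands still between calls to the robot, and variables do not carry over. Pictures are saved under pics/ and viewed, at most 14 in all, crops included, and the job is handed in when it is done.

```bash
mkdir -p pics
python3 - <<'E'
from station import r
import cv2,pickle
d={}
for n in ("top","side","wrist"):
    s=r.snapshot(n); d[n]=s; cv2.imwrite(f"pics/{n}0.png",s["frame"][:,:,::-1])
    print(n,s["fx"],s["cx"],s["cy"],s["dist_coeffs"],(-s["R"].T@s["t"]) )
    print(s["R"])
pickle.dump(d,open("s0.pkl","wb"))
print(r.sense())
E
```

```text
top 439.31462283466357 322.56964684799254 237.8008667832368 [-0.03399812  0.          0.          0.          0.        ] [ 0.41234761 -0.01713971  1.26906798]
[[-0.02487558 -0.99956658 -0.01574354]
 [-0.99063801  0.02676182 -0.13386612]
 [ 0.13422943  0.01226615 -0.99087436]]
side 544.7743644510393 321.99744894638343 240.42084775034505 [-0.11005119  0.          0.          0.          0.        ] [ 0.36891108 -0.88534242  0.80109214]
[[ 9.74001084e-01 -2.26543344e-01  4.21485702e-05]
 [-1.44586158e-01 -6.21777339e-01 -7.69732281e-01]
 [ 1.74403932e-01  7.49713982e-01 -6.38366834e-01]]
wrist 367.24225571464655 317.0954778339336 234.4825583197401 [-0.03630035  0.          0.          0.          0.        ] [0.06574866 0.60169813 0.3838849 ]
[[ 0.23151444  0.97282935 -0.00203091]
 [ 0.93601148 -0.22218263  0.27297875]
 [ 0.2651105  -0.06509948 -0.96201792]]
{'clock': 0.15, 'joints': array([ 7.33554434e+01,  5.25473630e+00,  7.05656427e+01, -7.79149107e-04,
        1.04266482e+02, -3.25041392e+00]), 'joint_vel': array([-0.06059669, -0.07899802, -0.23792325,  0.01350402,  0.03778872,
       -0.04044897]), 'joint_torque': array([ 1.59573570e-03, -4.47041202e+01, -4.06908989e+01,  6.98897755e-02,
        2.74179509e-02, -9.97609641e-05]), 'tcp_pos': array([0.13902654, 0.58372753, 0.40375417]), 'orientation': array([-1.79913236e+02, -4.17080773e-03,  1.66605663e+02]), 'contact_force': array([-0.69048017, -0.24049691, -0.34440998]), 'torque': array([ 0.02057201, -0.00742234, -0.031583  ]), 'gripper_force': 0.0, 'opening': 0.08779888637059381}
```

View pics/top0.png

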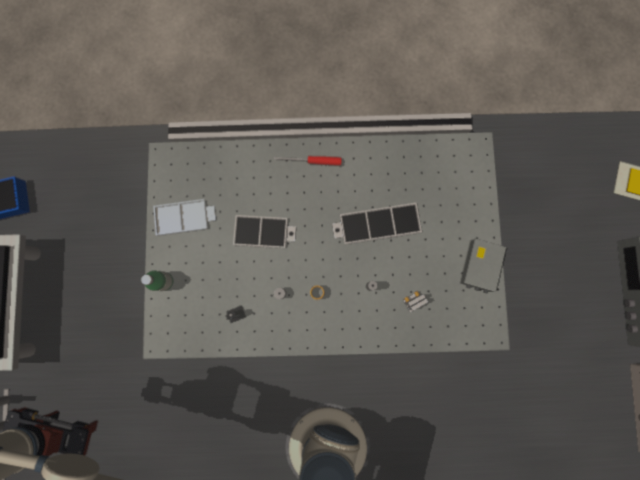

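View pics/side0.png

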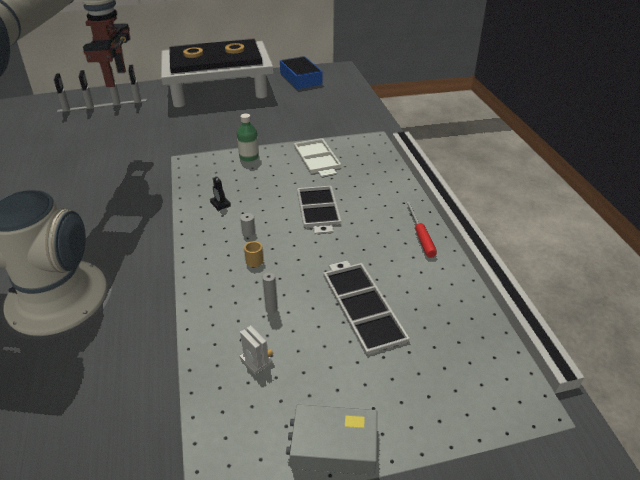

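Top view: tall post (373,286), tube (317,292), short post (279,294), black lens mount (236,314) and mirror mount (416,300). The long black tray is at (380,223) with its tab on the left at (338,230). The short one is at (262,232) with its tab on the right at (291,233). Of the two short trays, (182,217) is the white look-alike and (262,232) has the black floors described. The side view agrees. Next I take closer wrist views and an enlarged crop.

Run:
```python
from station import r
import cv2,pickle,numpy as np
d=pickle.load(open("s0.pkl","rb"))
c=d["top"]["frame"][140:340,140:510,::-1]
cv2.imwrite("pics/crop.png",cv2.resize(c,None,fx=2.1,fy=2.1,interpolation=cv2.INTER_CUBIC))
for i,y in enumerate((0.14,-0.16)):
    r.reach([0.42,y,0.45],[180,0,180]); r.wait(0.3)
    s=r.snapshot("wrist"); d[f"w{i}"]=s; cv2.imwrite(f"pics/w{i}.png",s["frame"][:,:,::-1])
d["side2"]=r.snapshot("side")
pickle.dump(d,open("s0.pkl","wb"))
s=r.sense();print(s["clock"],s["tcp_pos"],s["joints"])
```

```text
3.9583 [ 0.42015074 -0.15952604  0.45001601] [-2.51309393e+01 -1.70284299e+01  8.66243075e+01  2.88097389e-03
  1.10403677e+02 -1.15187251e+02]
```

View pics/crop.png

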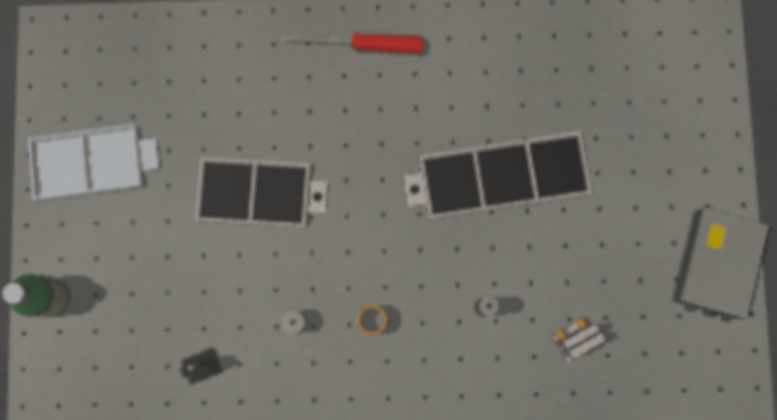

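View pics/w0.png

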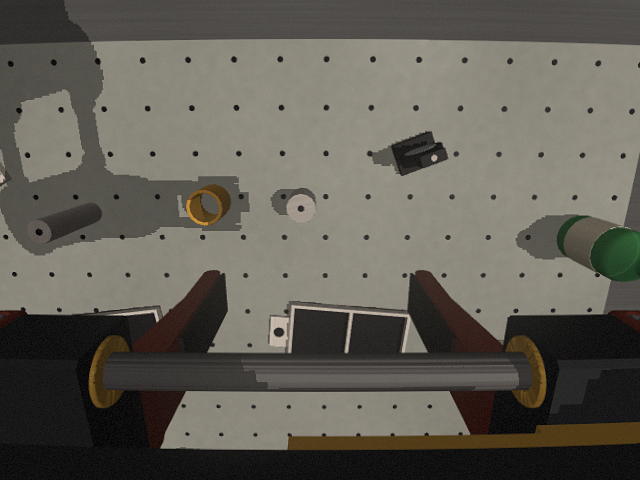

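View pics/w1.png

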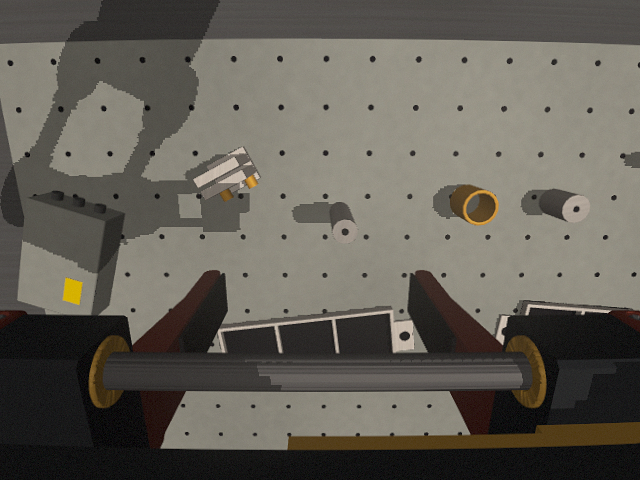

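The crop confirms the short tray with black floors and its tab with a dark hole (318,196 in the crop). The white one is at left (85,162). w0 shows the lens mount at (419,153), the short post at (301,208) and the tube at (208,204). w1 shows the mirror mount at (228,172), the tall post top at (344,232) and the tube at (480,206). Now I enlarge the two mounts and localise everything.

```bash
cat > h.py <<'E'
import cv2,pickle,numpy as np
def ray(s,uv,z):
    K=np.array([[s["fx"],0,s["cx"]],[0,s["fy"],s["cy"]],[0,0,1]])
    p=cv2.undistortPoints(np.array(uv,float).reshape(-1,1,2),K,np.array(s["dist_coeffs"])).reshape(-1,2)
    w=np.c_[p,np.ones(len(p))]@s["R"]; c=-s["R"].T@s["t"]
    return (c+w*((z-c[2])/w[:,2])[:,None])[:,:2]
E
python3 - <<'E'
from h import *
d=pickle.load(open("s0.pkl","rb"))
a=d["w0"]["frame"][120:185,380:460,::-1]; b=d["w1"]["frame"][135:210,185:265,::-1]
f=lambda i:cv2.resize(i,(400,int(i.shape[0]*5)),interpolation=cv2.INTER_NEAREST)
a,b=f(a),f(b); o=np.zeros((375,800,3),np.uint8); o[:a.shape[0],:400]=a;o[:b.shape[0],400:]=b
cv2.imwrite("pics/mounts.png",np.clip(o.astype(float)*1.5,0,255))
t=d["top"]; hsv=cv2.cvtColor(t["frame"],cv2.COLOR_RGB2HSV)
m=(hsv[...,2]<60).astype(np.uint8); m[:190]=0;m[260:]=0;m[:,:225]=0;m[:,440:]=0
for c in cv2.findContours(m,cv2.RETR_EXTERNAL,cv2.CHAIN_APPROX_NONE)[0]:
    if cv2.contourArea(c)<200: continue
    w=ray(t,c.reshape(-1,2),0.003); R=cv2.minAreaRect((w*1000).astype(np.float32)); print("pocket",R)
print("tall",ray(d["w1"],[344,232],.09)); 
print("short",ray(d["w0"],[301,208.5],.045),ray(d["w1"],[576,208.5],.045))
# tube from outer contour of top ring hull
for n in ("w0","w1"):
    h=cv2.cvtColor(d[n]["frame"],cv2.COLOR_RGB2HSV); k=((h[...,1]>100)&(abs(h[...,0].astype(int)-20)<10)).astype(np.uint8);k[240:]=0;k[:150]=0
    for c in cv2.findContours(k,cv2.RETR_CCOMP,cv2.CHAIN_APPROX_NONE)[0]:
        if cv2.contourArea(c)>150: 
            w=ray(d[n],c.reshape(-1,2),.042)*1000; print("tube",n,c.reshape(-1,2).mean(0),cv2.minEnclosingCircle(w.astype(np.float32)),w.min(0),w.max(0))
print("tube top", ray(t,[317,292],.042),"tall top",ray(t,[373,286],.09),"short top",ray(t,[279,294],.045))
E
```

```text
pocket ((605.2296142578125, 144.51539611816406), (61.40316390991211, 70.09697723388672), 84.90351104736328)
pocket ((611.696044921875, 218.32566833496094), (60.42045593261719, 69.06737518310547), 84.98674774169922)
pocket ((613.778564453125, -97.04188537597656), (70.9460220336914, 63.04802322387695), 7.540385723114014)
pocket ((623.4095458984375, -170.79254150390625), (71.78706359863281, 63.06450653076172), 7.085714340209961)
pocket ((632.638916015625, -244.5247344970703), (72.00946807861328, 63.30235290527344), 7.481476783752441)
tall [[ 0.43903327 -0.13274852]]
short [[0.42504292 0.12374989]] [[0.42441355 0.12332128]]
tube w0 [207.64655172 204.32758621] ((422.1384582519531, 23.788578033447266), 25.55755043029785) [399.17219957  -0.98670983] [444.08380585  47.58429816]
tube w0 [209.48275862 203.44827586] ((419.7364807128906, 25.735177993774414), 13.746124267578125) [407.70874902  14.84974335] [431.76423302  35.27390902]
tube w1 [474.13821138 204.23577236] ((421.86761474609375, 10.276235580444336), 27.82724380493164) [400.07755385 -15.90458772] [444.04395869  37.92315115]
tube w1 [472.5106383  203.74468085] ((420.7120666503906, 9.283666610717773), 11.989790916442871) [409.70538374   1.59103445] [431.71875919  17.26547621]
tube top [[0.42728875 0.01727565]] tall top [[ 0.43878846 -0.13375787]] short top [[0.42433783 0.12262197]][ WARN:0@0.025] global loadsave.cpp:1063 imwrite_ Unsupported depth image for selected encoder is fallbacked to CV_8U.
```

View pics/mounts.png

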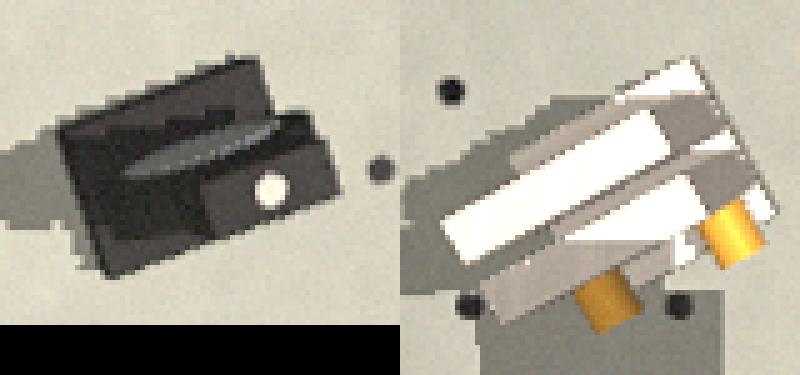

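The enlargement shows the lens mount's clamp top as a quad with a screw at w0 (433.8,157.4), long side along the foot's 46 mm side. The mirror mount's two plate tops are centred near w1 (220,178), with the brass knobs on the +x world side. I compute both mount poses and do the tall post.

```bash
cat >> h.py <<'E'
def job(r,pick,phi,zg,place,tphi,N=35,base=0.0,lift=0.16,floor=0.004):
    """pick/place xy, closing directions phi (deg), zg grasp height above the part's underside"""
    o=[180,0,90+phi]; q=[180,0,90+tphi]; z=zg+0.163
    r.reach([*pick,z+0.1],o); r.servo_line([*pick,z+base],speed=.15); r.grab(N)
    a=r.sense(); r.servo_line([*pick,z+lift],speed=.2); b=r.sense()
    print("open",a["opening"],b["opening"],"grip",b["gripper_force"],b["contact_force"].round(1))
    r.reach([*place,z+lift],q); r.servo_line([*place,z+0.03],speed=.2); r.servo_line([*place,z+floor],speed=.06)
    r.wait(.2); c=r.sense(); print("before release",c["tcp_pos"].round(4),c["opening"],c["contact_force"].round(1))
    r.let_go(); r.servo_line([*place,z+lift],speed=.2); print("clock",r.sense()["clock"])
E
python3 - <<'E'
from h import *
d=pickle.load(open("s0.pkl","rb"))
P=lambda l,o:np.array([((u-2)/5+o[0],(v-2)/5+o[1]) for u,v in l])
c=P([(200,180),(328,138),(341,190),(213,240)],(380,120)); w=ray(d["w0"],c,.074)
print("clamp",w.mean(0),w.round(4).tolist(),ray(d["w0"],[433.8,157.4],.074))
f=ray(d["w0"],P([(60,130),(260,60),(110,280)],(380,120)),.01); print("foot",f.round(4).tolist(),(f[1]+f[2])/2)
def ang(v): return np.degrees(np.arctan2(-v[0],v[1]))
print("phi",ang(w[1]-w[0]),ang(w[2]-w[3]),ang(f[1]-f[0]))
m=ray(d["w1"],P([(40,225),(250,110),(310,212),(105,325)],(185,135)),.07)
print("mirror",m.mean(0),m.round(4).tolist(),ang(m[1]-m[0]),ang(m[2]-m[3]))
from station import r
job(r,(.4388,-.1333),0,.06,(.6132,-.097),7.3)
E
```

```text
clamp [0.36860241 0.25235973] [[0.3673, 0.2387], [0.3593, 0.2626], [0.3691, 0.266], [0.3787, 0.2421]] [[0.36895105 0.2525029 ]]
foot [[0.3606, 0.2241], [0.3452, 0.2678], [0.3939, 0.2373]] [0.36954681 0.25253285]
phi 18.480422243669587 21.86862786718889 19.41456884242226
mirror [ 0.3901982  -0.25424564] [[0.3914, -0.2811], [0.3692, -0.2384], [0.3889, -0.2277], [0.4113, -0.2698]] 27.368310587697763 28.02067687916261
open 0.02477505136629708 0.02450467056545377 grip 34.997954964637756 [ 0.2  0.3 -1.7]
before release [ 0.6132 -0.097   0.2269] 0.02474917609367699 [-0.5 -0.1 -1.8]
clock 12.5
```

Run:
```python
from h import *
from station import r
job(r,(.3690,.2524),19.8,.064,(.6229,-.1708),7.3)
s=r.snapshot("side"); t=r.snapshot("top")
a=cv2.resize(s["frame"][230:370,240:440],(800,560))
cv2.imwrite("pics/c1.png",a[:,:,::-1])
```

```text
open 0.011744853854703901 0.011727428071675776 grip 34.9992552820887 [ 0.8 -0.5 -1.6]
before release [ 0.6229 -0.1708  0.2308] 0.011709472740877368 [ 0.8  0.4 -1. ]
clock 22.5417
```

View pics/c1.png

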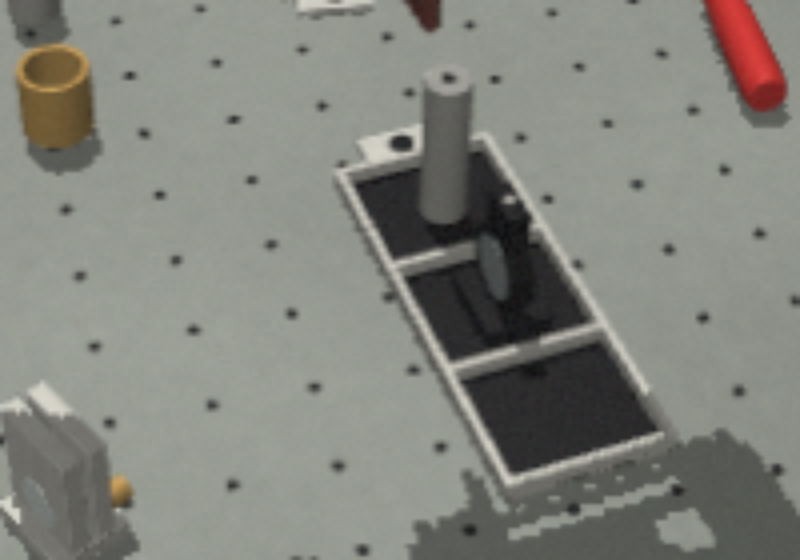

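The tall post stands in the tab pocket (crop 447,150) and the lens mount is upright in the middle pocket (505,255). I go on with the tube, short post and mirror mount.

Run:
```python
from h import *
from station import r
job(r,(.4245,.0184),0,.033,(.632,-.2445),7.3)
job(r,(.4247,.1235),0,.035,(.6045,.1445),-5)
job(r,(.3902,-.2542),27.7,.060,(.6110,.2183),-5)
r.reach([.36,.05,.42],[180,0,90]); r.wait(.3)
s=r.snapshot("side"); t=r.snapshot("top")
a=cv2.resize(s["frame"][130:380,240:560],(800,600)) 
b=cv2.resize(t["frame"][130:340,140:520],(760,420),interpolation=cv2.INTER_CUBIC)
cv2.imwrite("pics/c2.png",a[:,:,::-1]);cv2.imwrite("pics/c3.png",b[:,:,::-1])
```

```text
open 0.03961381224737498 0.039971753436194205 grip 34.999769234564155 [-0.1  0.2 -1.2]
before release [ 0.632  -0.2445  0.1999] 0.0399700288218294 [ 0.2 -0.3 -0.7]
clock 31.0
open 0.03146809435104891 0.03120348346846934 grip 34.99931752681732 [ 0.4  0.6 -2.5]
before release [0.6045 0.1445 0.202 ] 0.03133748307412662 [ 0.  -0.5 -2. ]
clock 39.5
open 0.0237118198071027 0.02411600531184936 grip 34.98520016670227 [-0.5 -0.4 -2.9]
before release [0.611  0.2183 0.2269] 0.023547163813667223 [ 0.1 -0.4 -2.9]
clock 49.425
```

View pics/c2.png

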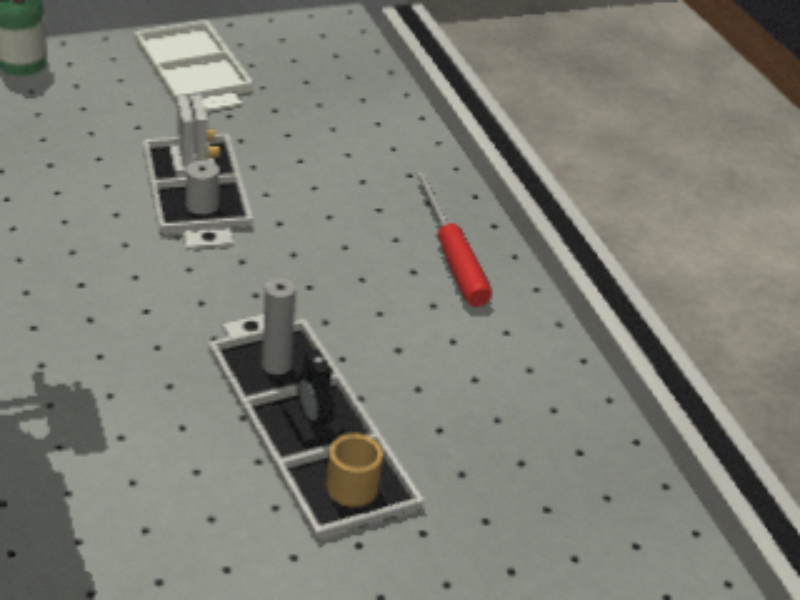

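View pics/c3.png

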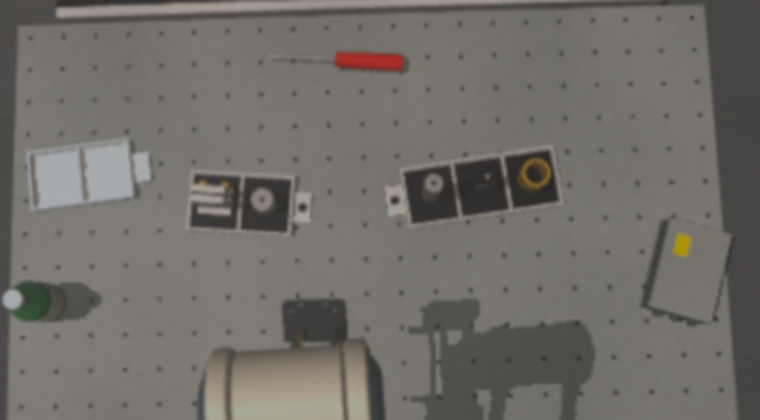

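Both views show every part upright in its own pocket, with the bystanders unmoved. One last zoom on the mirror mount's foot.

Run:
```python
from station import r
import cv2
s=r.snapshot("side"); cv2.imwrite("pics/c4.png",cv2.resize(s["frame"][160:235,285:360],(600,600),interpolation=cv2.INTER_CUBIC)[:,:,::-1])
```

```text
(no output)
```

View pics/c4.png

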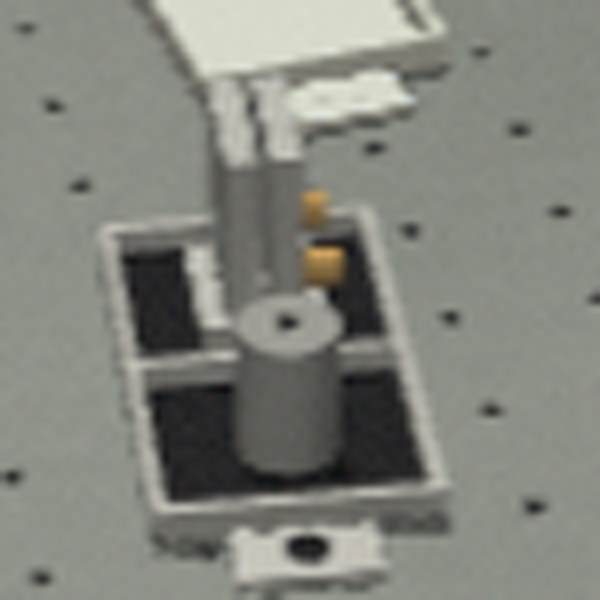

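The mirror mount stands upright with its foot inside the far pocket (crop 255,250), and the short post stands in the tab pocket (290,400).

```bash
python3 -c "
from station import r
print(r.hand_in())"
```

```text
the job is handed in; nothing more can be done
None
```

Both kits are made up and handed in: the final pictures show all five parts upright in their assigned pockets and the laser box, screwdriver and cleaner bottle where they were, at about 50 s of the 106 s allowed.

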